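# Load the crystal-ball carrier and hold it up to the streaming camera

### The arm

A 6-joint arm with a two-finger parallel gripper is mounted at the origin on the work surface. World frame = base frame: x ahead of the robot, y to its left, z up, the work surface at z = 0. Lengths are in m, angles in rad, forces in N, time in s.
With the tool pointing down it reaches from about 0.35 to 0.975 m from the base axis. Payload 4.9 kg.
Tool frame: the origin (TCP) lies midway between the tips of the shut fingers; the grasp point (between the pads) lies 19 mm behind it; z points along the fingers, y is the line along which they close (so a half turn about z gives the same grasp; the last joint's range is limited). The gripper opens to 85 mm and grips with 20 to 120 N. Pads are 22 mm wide; open, the fingers measure 114 mm over their backs; the gripper's body (76 mm by 85 mm) begins 54 mm behind the grasp point. The pads swing forward as they close: fully open they stand 13 mm farther back than shut.
Start: joints at [-1.463, 0.053, 1.613, -0, 1.476, -0.119], TCP at [0.141, -0.609, 0.192] pointing down, gripper open.
Joint ranges: [-3.01, 3.01], [-1.01, 2.22], [0.06, 2.58], [-1.02, 4.17], [0.09, 2.62], [-3.14, 3.14]. Speed limits (rad/s): [2.57, 2.57, 3.14, 3.14, 3.14, 3.14].

### API

Orientations are given as a unit quaternion [w, x, y, z].
In Python, from plant import state, grab_frame, camera_info, job_done, spot_in, masks_of, pinpoint gives the robot as it stands.
- The arm moves only by the shell command python3 -m handwheel 'ROWS' [OPENING]. ROWS is JSON, a list that holds one entry, the list of rows, each a list of 6 numbers: the shift along the world's x, y, z in m, then the turn, a rotation vector about the world's x, y, z in degrees. In form: [[[tx, ty, tz, ax, ay, az], ...]]. A call has 1 to 20 rows; each row shifts and turns the commanded pose from where the row before left it; what a row does not reach is not made up. A row lasts 1/12 s, in which the tool goes at most 41.7 mm and 7.16 degrees, less where a joint would pass 70% of its speed; a pose out of reach is approached as far as the arm can. A call is refused whole if a number of a shift passes 0.0417 or a number of a turn 7.16, either way. A call with a gripper value outside its range is refused whole. OPENING is the opening, from 0 (shut) to 1 (fully open), set as the call begins (- or left out, the last holds). The fingers move at their own pace and stop on an object; the grip force is fixed at half the most. Time passes only in rows, so rows that do not move let the fingers close. It gives the time, the measured TCP pose, the force, the opening and the grip force at its end, in the units of the state.
- state(): the state, without advancing time (a new reading comes with each control period).
- grab_frame(name): name is "side" or "top"; returns (picture, depth): 480x640x3 uint8, blue, green, red; 480x640 float32, m along the optical axis (not along the pixel's ray), 0 where there is no reading.
- camera_info(name): a dict with "fx", "fy", "cx", "cy" (pixels), "distortion" ([k1, k2, p1, p2, k3] as OpenCV has them; the pictures are not rectified), "T" (4x4, takes a point from camera to world coordinates). Camera axes: x right, y up, looking along -z (the intrinsics and any distortion apply to the point x, -y, -z); pixel columns grow to the right and rows downward; lengths in m; the calibration is good to about 2 mm. A picture is of the moment at which its call begins. camera_info takes no time and is no camera call.
- job_done(): hands the job in; it is judged then, once.
Trained networks look in the newest picture that a camera, given by its name, has taken for a name from the list of things; names that differ only in an ending like _2 or _b are one class to them, and where a whole thing is asked for, a point or a joint stands for the part that bears it (a point fixed in the world has none). Each returns a list of dicts, best first, with "conf" (0 to 1); they miss things now and then, are a little off and sometimes report something else, mostly with a low value. They report only what shows in the picture. A call takes as long as a camera call.
- spot_in(camera, thing): "box" ([left, top, width, height] in pixels, round what is visible of it).
- masks_of(camera, thing): "region" (480x640 bool, what is visible of it) and "box" ([left, top, width, height] in pixels, round what is visible of it).
- pinpoint(camera, thing): "position" ([column, row] in pixels: a listed point, or the origin of a listed thing).
The state is a dict: "time": time; "joint_pos": joint angles; "joint_vel": joint speeds; "joint_efforts": joint torques, N m; "tool_pos": TCP position; "tool_rot": TCP orientation; "contact_force": force on the tool from outside, world axes, zero at the start; "ft_torque": the same for the moment, N m; "gripper_width": opening from 0.0 (shut) to 1.0 (fully open); "grasp_force": force on a finger pad.
Only numpy, scipy, OpenCV 4.12 (cv2) and the standard library are available. Lean on these libraries where they do the work, as an engineer would, in place of code of your own. Each camera call takes 0.05 s, during which the arm holds its last target. There are 200 camera calls.

### The job

For the live-stream close-up, set the two crystal balls that stand on the small wooden rings gently (not dropped) into the two empty pockets of the wooden carrier while it stands on the table. Then lift the carrier by its handle, keeping it level with all four balls in their pockets, and hold it still squarely in front of the camera, its middle about 25 cm from the lens and the balls at lens height. Finish while still holding it there, and leave the other crystals and ornaments undisturbed.

Things in the scene. Friction and masses are not known exactly. Their poses are not given: they have to be found in the camera images.
- carrier: wooden display carrier, loose, 0.36 kg empty: board 170 (its x) x 150 (its y) mm, upper face 24 mm above the table, four ball pockets, two each side of a dark bar handle that runs along its y axis over the middle. Origin at the middle of its underside, z up. It may start at any yaw
- handle (a point): middle of the carrier's handle bar, 78 mm above the underside. Straight dark wooden bar with flat sides, 14 mm wide (carrier's x), 16 mm high, 124 mm long (carrier's y), on two brass posts 12 mm thick at 52 mm either side of the middle; 46 mm free beneath it. It is over the balance point once all four balls are in
- pocket0 (a point): seat of carrier pocket 0, at (-55, -42, 40) mm in the carrier's frame: where the centre of a ball lies once it rests in this pocket. The pocket is a round recess 30 mm across and 12 mm deep in the board, on whose rim the ball sits 6 mm deep; it draws in a ball let go up to 8 mm off-centre
- pocket1 (a point): seat of carrier pocket 1, at (-55, 42, 40) mm in the carrier's frame: where the centre of a ball lies once it rests in this pocket. The pocket is a round recess 30 mm across and 12 mm deep in the board, on whose rim the ball sits 6 mm deep; it draws in a ball let go up to 8 mm off-centre
- pocket2 (a point): seat of carrier pocket 2, at (55, -42, 40) mm in the carrier's frame: where the centre of a ball lies once it rests in this pocket. The pocket is a round recess 30 mm across and 12 mm deep in the board, on whose rim the ball sits 6 mm deep; it draws in a ball let go up to 8 mm off-centre
- pocket3 (a point): seat of carrier pocket 3, at (55, 42, 40) mm in the carrier's frame: where the centre of a ball lies once it rests in this pocket. The pocket is a round recess 30 mm across and 12 mm deep in the board, on whose rim the ball sits 6 mm deep; it draws in a ball let go up to 8 mm off-centre
- amethyst: polished purple crystal ball, 44 mm across, about 0.12 kg, origin at its centre (its axes mean nothing). At the start two of the four balls sit in carrier pockets and the other two on the wooden rings; which is where varies. Centre 40 mm above the table both on a ring and in a pocket of the standing carrier
- jade: polished dark green crystal ball, 44 mm across, about 0.12 kg, origin at its centre (its axes mean nothing). At the start two of the four balls sit in carrier pockets and the other two on the wooden rings; which is where varies. Centre 40 mm above the table both on a ring and in a pocket of the standing carrier
- rose: polished pink crystal ball, 44 mm across, about 0.12 kg, origin at its centre (its axes mean nothing). At the start two of the four balls sit in carrier pockets and the other two on the wooden rings; which is where varies. Centre 40 mm above the table both on a ring and in a pocket of the standing carrier
- lapis: polished dark blue crystal ball, 44 mm across, about 0.12 kg, origin at its centre (its axes mean nothing). At the start two of the four balls sit in carrier pockets and the other two on the wooden rings; which is where varies. Centre 40 mm above the table both on a ring and in a pocket of the standing carrier
- ring_a: small dark turned wooden ring stand, loose, 40 mm across, 23 mm high, mouth 28 mm wide, origin under its middle; carries a ball at the start, the nearer one to the robot
- ring_b: second ring stand like ring_a, farther from the robot
- lens (a point): middle of the front glass of the black streaming camera, which stands fixed on a small tripod at the far side of the table; 170 mm above the table. The camera looks along this frame's -x axis (roughly towards the robot), y is sideways, z up. Lens barrel 64 mm across, camera 122 mm wide, top 218 mm above the table
- rose_tower: bystander: pink six-sided crystal point standing upright, 34 mm across, 88 mm high, origin under its middle
- green_tower: bystander: green six-sided crystal point standing upright, 32 mm across, 80 mm high, origin under its middle
- obelisk: bystander: dark purple four-sided crystal obelisk, 42 mm across the corners, 92 mm high, origin under its middle
- palm_stone: bystander: brown flat pebble, 60 mm across, 21 mm high, origin under its middle
- agate_slice: bystander: flat reddish agate disc, 72 mm across, 7 mm thick, origin under its middle
- bunny: bystander: pink stone rabbit, 42 mm across, 72 mm high, origin under its middle

How it is judged:
By the outcome, as a careful person would: the job done as asked, in the order asked, and still so for the second after the job is handed in, while the arm keeps its last pose, push and grip.
It also fails if it takes over 72 s, if anything falls off the work surface, if the arm or the gripper's body presses on something with over 40 N, if the wrist force passes 120 N, or if a joint passes its speed limit or range.

## Working session

There is one attempt and no reset: what is moved stays moved. The work goes in short steps, Python scripts to look and compute and a shell command to move; the robot and the scene stay as the last step left them, time stands still between calls to the robot, and variables do not carry over. Pictures are saved under pics/ and viewed, at most 10 in all, crops included, and the job is handed in when it is done.

```bash
mkdir -p pics; ls
cat > h.py <<'E'
import numpy as np, cv2
from plant import *
def w2p(cam,P):
    i=camera_info(cam);T=np.linalg.inv(np.array(i["T"]));p=(T[:3,:3]@np.atleast_2d(P).T).T+T[:3,3]
    p=p*[1,-1,-1];K=np.array([[i["fx"],0,i["cx"]],[0,i["fy"],i["cy"]],[0,0,1]])
    return cv2.projectPoints(p.astype(float),np.zeros(3),np.zeros(3),K,np.array(i["distortion"]))[0][:,0]
def ray(cam,px):
    i=camera_info(cam);T=np.array(i["T"]);K=np.array([[i["fx"],0,i["cx"]],[0,i["fy"],i["cy"]],[0,0,1]])
    u=cv2.undistortPoints(np.array(px,float).reshape(1,1,2),K,np.array(i["distortion"]))[0,0]
    return T[:3,3],T[:3,:3]@np.array([u[0],-u[1],-1])
def atz(cam,px,z):
    o,d=ray(cam,px);return o+d*(z-o[2])/d[2]
E
python3 - <<'E'
from h import *
for c in("top","side"):
    f,d=grab_frame(c);cv2.imwrite(f"pics/{c}0.png",f)
    print(c,np.round(camera_info(c)["T"],3).tolist())
    for n,z in dict(amethyst=.04,jade=.04,rose=.04,lapis=.04,ring_a=0,handle=.078,carrier=0,pocket0=.04,pocket1=.04,pocket2=.04,pocket3=.04,lens=.17,rose_tower=0,green_tower=0,obelisk=0,palm_stone=0,agate_slice=0,bunny=0).items():
        print(n,[(round(r["conf"],2),np.round(r["position"]).tolist(),np.round(atz(c,r["position"],z)[:2],3).tolist()) for r in pinpoint(c,n)[:3]])
E
```

```text
pics
top [[-0.003, 0.993, -0.117, 0.464], [-1.0, -0.005, -0.017, -0.023], [-0.018, 0.117, 0.993, 1.228], [0.0, 0.0, 0.0, 1.0]]
amethyst [(0.53, [436.0, 316.0], [0.427, -0.272])]
jade [(0.58, [391.0, 235.0], [0.621, -0.17]), (0.38, [285.0, 288.0], [0.494, 0.085])]
rose [(0.66, [285.0, 258.0], [0.567, 0.086])]
lapis [(0.75, [258.0, 280.0], [0.516, 0.15])]
ring_a [(0.48, [392.0, 235.0], [0.627, -0.178])]
handle [(0.9, [286.0, 288.0], [0.494, 0.079])]
carrier [(0.82, [289.0, 286.0], [0.501, 0.08])]
pocket0 [(0.9, [288.0, 314.0], [0.433, 0.079]), (0.7, [258.0, 280.0], [0.513, 0.151]), (0.66, [312.0, 288.0], [0.495, 0.022])]
pocket1 [(0.9, [288.0, 314.0], [0.433, 0.079]), (0.7, [258.0, 280.0], [0.513, 0.151]), (0.66, [312.0, 288.0], [0.495, 0.022])]
pocket2 [(0.9, [288.0, 314.0], [0.433, 0.079]), (0.7, [258.0, 280.0], [0.513, 0.151]), (0.66, [312.0, 288.0], [0.495, 0.022])]
pocket3 [(0.9, [288.0, 314.0], [0.433, 0.079]), (0.7, [258.0, 280.0], [0.513, 0.151]), (0.66, [312.0, 288.0], [0.495, 0.022])]
lens [(0.78, [347.0, 166.0], [0.757, -0.06]), (0.37, [288.0, 288.0], [0.491, 0.068])]
rose_t
[... 1287 characters left out ...]
0.491, 0.016]), (0.75, [254.0, 246.0], [0.435, 0.085])]
pocket3 [(0.96, [313.0, 240.0], [0.575, 0.076]), (0.88, [281.0, 263.0], [0.491, 0.016]), (0.75, [254.0, 246.0], [0.435, 0.085])]
lens [(0.84, [416.0, 224.0], [0.769, -0.061]), (0.63, [364.0, 317.0], [0.602, -0.28])]
rose_tower [(0.93, [408.0, 410.0], [0.669, -0.376])]
green_tower [(0.6, [367.0, 455.0], [0.573, -0.444])]
obelisk [(0.74, [332.0, 178.0], [0.683, 0.37])]
palm_stone [(0.55, [237.0, 180.0], [0.417, 0.417]), (0.21, [365.0, 320.0], [0.644, -0.15])]
agate_slice [(0.65, [254.0, 332.0], [0.409, -0.135])]
bunny [(0.68, [395.0, 272.0], [0.748, -0.028]), (0.56, [359.0, 332.0], [0.624, -0.179]), (0.55, [253.0, 248.0], [0.433, 0.122])]
```

View pics/top0.png

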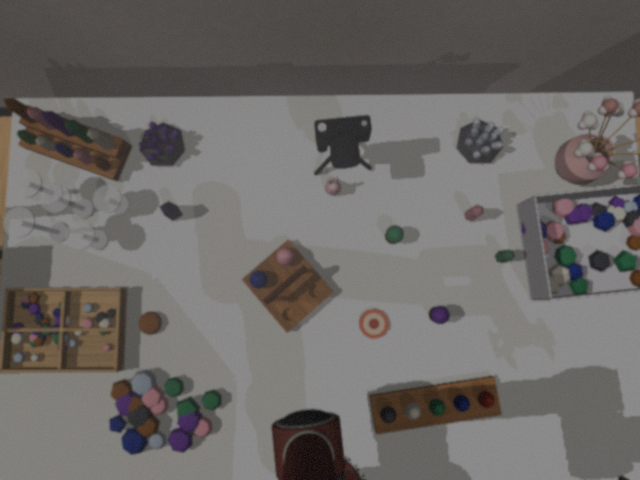

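View pics/side0.png

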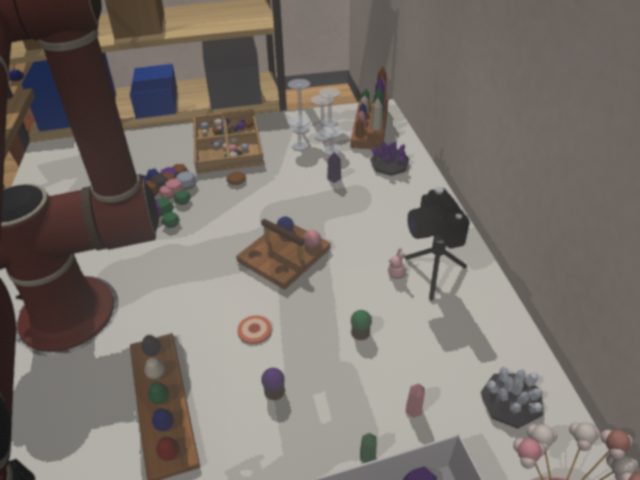

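The top view shows the carrier at about (288,286), with lapis and rose on its upper-left side and two empty pockets at lower right (288,314 and 312,288). Amethyst is on a ring at (438,314), jade on a ring at (394,234), and the camera is at (345,140). Next I'll refine these positions with depth and masks.

```bash
cat >> h.py <<'E'
from scipy.optimize import least_squares
def cloud(cam,d,m=None):
    i=camera_info(cam);T=np.array(i["T"]);K=np.array([[i["fx"],0,i["cx"]],[0,i["fy"],i["cy"]],[0,0,1]])
    m=(d>0)&(np.ones_like(d,bool) if m is None else m)
    v,u=np.nonzero(m);n=cv2.undistortPoints(np.stack([u,v],1).astype(float)[:,None],K,np.array(i["distortion"]))[:,0]
    z=d[v,u];return (T[:3,:3]@np.stack([n[:,0]*z,-n[:,1]*z,-z])).T+T[:3,3]
def ball(cam,d,name,free=False):
    r=masks_of(cam,name)
    if not r: return None
    m=cv2.erode(r[0]["region"].astype(np.uint8),np.ones((3,3)))>0
    P=cloud(cam,d,m); P=P[(P[:,2]>.03)]
    if len(P)<8: return None
    f=lambda q:np.linalg.norm(P-q,axis=1)-.022
    s=least_squares(f,np.r_[P.mean(0)[:2],P[:,2].max()-.022],loss="soft_l1",f_scale=.002)
    b=r[0]["box"];return np.round(s.x,4),len(P),round(r[0]["conf"],2),np.round(atz(cam,[b[0]+b[2]/2-.5,b[1]+b[3]/2-.5],.04)[:2],4)
E
python3 - <<'E'
from h import *
s=state();print(s["time"],s["tool_pos"],s["tool_rot"],s["gripper_width"])
C={}
for c in("top","side"):
    f,d=grab_frame(c)
    for n in("amethyst","jade","rose","lapis"): print(c,n,ball(c,d,n))
    P=cloud(c,d);q=P[(abs(P[:,0]-.497)<.13)&(abs(P[:,1]-.08)<.13)]
    b=q[(q[:,2]>.017)&(q[:,2]<.03)];r=cv2.minAreaRect((b[:,:2]*1000).astype(np.float32));print("board",r,len(b))
    g=q[(q[:,2]>.074)&(q[:,2]<.1)];r=cv2.minAreaRect((g[:,:2]*1000).astype(np.float32));print("handle",r,g.mean(0),len(g))
    t=P[(abs(P[:,2])<.012)&(abs(P[:,0]-.5)<.2)&(abs(P[:,1])<.3)];print("table z",np.median(t[:,2]))
    k=P[(P[:,2]>.1)&(P[:,0]>.7)&(P[:,0]<.95)&(abs(P[:,1]+.06)<.13)];np.save(f"cam_{c}.npy",k)
    print("camera",len(k),k.min(0),k.max(0),cv2.minAreaRect((k[k[:,2]>.19][:,:2]*1000).astype(np.float32)))
    m=masks_of(c,"lens");print([ (x["conf"],x["box"]) for x in m])
    v=f[90:200,300:390] if c=="top" else f[170:310,380:490]
    cv2.imwrite(f"pics/lens_{c}.png",cv2.resize(v,None,fx=5,fy=4.2,interpolation=cv2.INTER_CUBIC))
E
```

```text
1.9 [ 0.14053983 -0.60897346  0.19191557] [6.31364670e-06 9.93575414e-01 1.13171981e-01 7.91243513e-06] 1.0018936323373093
top amethyst (array([ 0.7508, -0.0296,  0.0349]), 127, 0.74, array([ 0.7409, -0.0285]))
top jade (array([ 0.6258, -0.1784,  0.0397]), 204, 0.65, array([ 0.6202, -0.1801]))
top rose (array([0.5722, 0.0865, 0.0401]), 178, 0.75, array([0.5727, 0.0875]))
top lapis (array([0.5173, 0.1501, 0.0397]), 172, 0.52, array([0.5193, 0.156 ]))
board ((503.2553405761719, 82.34169006347656), (170.4453582763672, 150.05789184570312), 40.86117935180664) 3201
handle ((502.82244873046875, 81.95159149169922), (14.217719078063965, 122.1130599975586), 40.84381103515625) [0.50273659 0.08166214 0.08570653] 338
table z 0.00046932966052848357
camera 2228 [ 0.7562424  -0.11190024  0.14167067] [0.86043564 0.01085489 0.22249065] ((807.4002685546875, -53.071136474609375), (99.19659423828125, 121.77535247802734), 4.372582912445068)
[(0.71, [315.8, 113.4, 55.0, 61.4]), (0.45, [362.5, 310.9, 26.8, 30.5])]
side amethyst (array([ 0.4325, -0.2849,  0.0401]), 356, 0.93, array([ 0.4314, -0.2803]))
side jade (array([ 0.6252, -0.1817,  0.0403]), 257, 0.81, array([ 0.6282, -0.1819]))
side rose (array([0.5731, 0.0831, 0.0408]), 159, 0.72, array([0.5733, 0.091 ]))
side lapis (array([0.5185, 0.1453, 0.0398]), 116, 0.75, array([0.5199, 0.1455]))
board ((504.50848388671875, 78.30953979492188), (175.0745391845703, 156.00778198242188), 41.02236557006836) 2458
handle ((504.6789855957031, 76.25254821777344), (18.922374725341797, 124.67597961425781), 41.11851501464844) [0.50550646 0.07188543 0.08372541] 359
table z 0.0008925435447619812
camera 2645 [ 0.75652837 -0.12041509  0.10011386] [0.86235904 0.00640149 0.22257263] ((808.0504150390625, -57.78871154785156), (98.93081665039062, 124.77510833740234), 4.405296802520752)
[(0.95, [409.6, 185.5, 63.8, 114.3])]
```

```bash
python3 -m handwheel '[[[0.012,0.0136,0,0,0,1.5],[0.0243,0.0272,0,0,0,2.4],[0.0243,0.0272,0,0,0,2.4],[0.0243,0.0272,0,0,0,2.4],[0.0243,0.0272,0,0,0,2.4],[0.0243,0.0272,0,0,0,2.4],[0.0243,0.0272,0,0,0,2.4],[0.0243,0.0272,0,0,0,2.4],[0.0243,0.0272,0,0,0,2.4],[0.0243,0.0272,0,0,0,2.4],[0.0243,0.0272,-0.014,0,0,2.4],[0.0243,0.0272,-0.018,0,0,2.4],[0.012,0.0136,-0.02,0,0,0],[0,0,-0.02,0,0,0],[0,0,-0.01,0,0,0],[0,0,0,0,0,0]]]' 1
python3 - <<'E'
from h import *
for c in("top","side"):
    k=np.load(f"cam_{c}.npy");a=np.radians(4.4);u=np.c_[k[:,0]*np.cos(a)+k[:,1]*np.sin(a),-k[:,0]*np.sin(a)+k[:,1]*np.cos(a),k[:,2]]
    x0=np.percentile(u[:,0],1);print(c,x0)
    for lo in np.arange(0.75,.86,.01):
        s=u[(u[:,0]>=lo)&(u[:,0]<lo+.01)]
        if len(s)>5: print(round(lo,3),len(s),s[:,1].min().round(4),s[:,1].max().round(4),s[:,2].max().round(3))
    print("lens axis lateral of pt:", -0.758*np.sin(a)-.059*np.cos(a))
E
```

```text
time: 3.83
tool_pos: [0.4303, -0.2805, 0.1069]
tool_rot: [-0.002, 0.937, 0.35, -0.001]
contact_force: [-0.5, -0.2, 0.6]
gripper_width: 1.004
grasp_force: 0.0
top 0.7522986368860152
0.75 238 -0.1453 -0.0863 0.205
0.76 131 -0.148 -0.0844 0.205
0.77 142 -0.147 -0.0835 0.206
0.78 128 -0.1476 -0.0838 0.206
0.79 221 -0.1465 -0.0563 0.205
0.8 220 -0.1687 -0.0555 0.205
0.81 455 -0.175 -0.0542 0.222
0.82 266 -0.1758 -0.0547 0.222
0.83 241 -0.1747 -0.054 0.222
0.84 179 -0.1752 -0.0538 0.218
0.85 7 -0.1671 -0.0658 0.203
lens axis lateral of pt: -0.11697913570151683
side 0.7520108876105649
0.75 333 -0.1531 -0.0914 0.205
0.76 143 -0.1539 -0.0937 0.205
0.77 152 -0.1539 -0.0969 0.206
0.78 129 -0.1537 -0.1027 0.205
0.79 205 -0.1528 -0.0584 0.206
0.8 226 -0.1673 -0.0629 0.204
0.81 685 -0.1837 -0.0589 0.222
0.82 327 -0.182 -0.0572 0.223
0.83 266 -0.182 -0.0667 0.221
0.84 170 -0.1814 -0.0586 0.219
0.85 9 -0.1763 -0.0624 0.204
lens axis lateral of pt: -0.11697913570151683
```

```bash
python3 -m handwheel '[[[0.0015,-0.0015,-0.015,0,0,0],[0,0,-0.025,0,0,0],[0,0,-0.022,0,0,0],[0,0,-0.012,0,0,0],[0,0,-0.006,0,0,0],[0,0,-0.001,0,0,0],[0,0,0,0,0,0],[0,0,0,0,0,0]]]'
python3 - <<'E'
from h import *
f,d=grab_frame("side");cv2.imwrite("pics/g1.png",cv2.resize(f[280:460,170:410],None,fx=3.3,fy=3.3))
print(ball("side",d,"amethyst"))
E
```

```text
time: 4.5
tool_pos: [0.4343, -0.2851, 0.0306]
tool_rot: [0.001, 0.937, 0.349, 0.001]
contact_force: [-0.6, -0.8, -0.5]
gripper_width: 0.999
grasp_force: 0.0
(array([ 0.4328, -0.285 ,  0.0401]), 347, 0.92, array([ 0.4332, -0.277 ]))
```

View pics/g1.png

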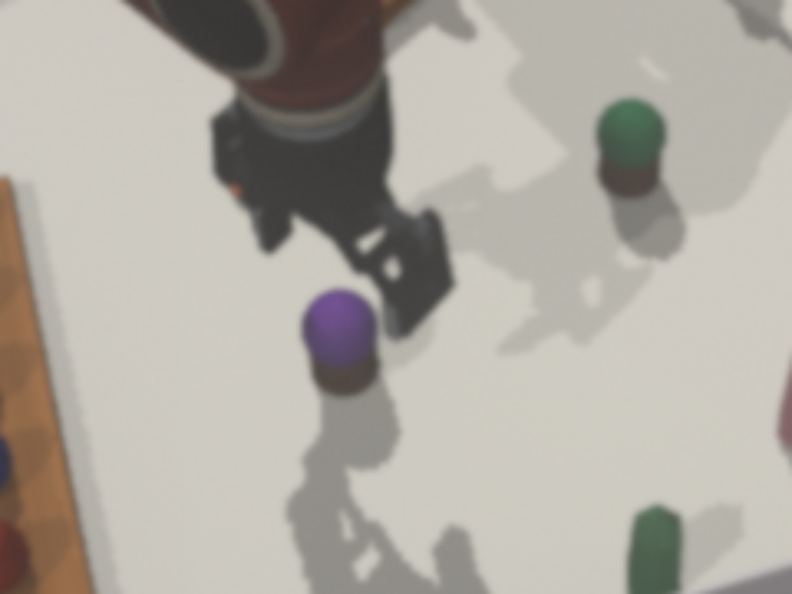

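The crop shows the purple ball at (340,328), with the left finger at (265,240) and the right one at (420,275). The gripper looks offset behind the ball, so I'll check where the fingers should project before closing.

Run:
```python
from h import *
s=state();t=np.array(s["tool_pos"]);print(t,s["joint_pos"])
y=np.array([-.655,.756,0])
for n,P in dict(tcp=t,ball=[.4325,-.2835,.04],f1=t+y*.042+[0,0,.013],f2=t-y*.042+[0,0,.013],f2out=t-y*.057+[0,0,.03],body=t+[0,0,.08]).items():
    p=w2p("side",P)[0];print(n,p.round(1),((p-[170,280])*3.3).round())
f,d=grab_frame("side");P=cloud("side",d);q=P[(np.linalg.norm(P[:,:2]-t[:2],axis=1)<.12)&(P[:,2]>.065)&(P[:,2]<.11)]
print(len(q),q.min(0),q.max(0));r=cv2.minAreaRect((q[:,:2]*1000).astype(np.float32));print(r)
m=(np.linalg.norm(P[:,:2]-t[:2],axis=1)<.12)
for lo in np.arange(.02,.13,.01):
    a=P[m&(P[:,2]>lo)&(P[:,2]<lo+.01)];pr=(a-t)@y;pp=(a-t)@[.756,.655,0]
    if len(a): print(round(lo,2),len(a),np.histogram(pr,np.arange(-.08,.081,.01))[0],np.percentile(pp,[2,98]).round(3))
```

```text
[ 0.43421878 -0.28493258  0.03047807] [-7.24077159e-01 -4.21638623e-02  1.99210611e+00 -1.15414106e-06
  1.18901936e+00  1.33099239e-01]
tcp [273.9 382. ] [343. 336.]
ball [272.5 378.6] [338. 325.]
f1 [256.7 366.3] [286. 285.]
f2 [290.7 390.1] [398. 363.]
f2out [296.7 389.3] [418. 361.]
body [270.5 356.4] [332. 252.]
175 [ 0.39304926 -0.33479496  0.06512561] [ 0.47582417 -0.24496118  0.10991763]
((435.2510070800781, -286.8647766113281), (24.873815536499023, 114.72322082519531), 40.99586486816406)
0.02 63 [ 0  0  0  0  0  0 34 19 10  0  0  0  0  0  0  0] [-0.021  0.011]
0.03 28 [ 0  0  0  0  0  3 14  8  3  0  0  0  0  0  0  0] [-0.022  0.007]
0.04 116 [ 0  0  0  0  0 14 62 17 13 10  0  0  0  0  0  0] [-0.023  0.014]
0.05 231 [ 0  0  0  0  0  0 71 80 47 33  0  0  0  0  0  0] [-0.021  0.015]
0.06 77 [ 0  0  0  0  0  0  2 36 35  4  0  0  0  0  0  0] [-0.015  0.008]
0.08 24 [ 0  0  6  1  0  0  0  0  0  0  0  3 14  0  0  0] [-0.012  0.008]
0.09 73 [ 0  0 23  6  0  0  0  0  0  0  0  3 40  1  0  0] [-0.012  0.011]
0.1 77 [ 0  0 26  7  0  0  0  0  0  0  0  4 38  2  0  0] [-0.013  0.008]
0.11 59 [ 0  0 20  9  0  0  0  0  0  0  0  0 29  1  0  0] [-0.012  0.006]
0.12 40 [ 0  0 13  3  0  0  0  0  0  0  0  0 19  4  1  0] [-0.014 -0.004]
```

```bash
python3 -m handwheel '[[[0,0,0,0,0,0],[0,0,0,0,0,0]]]'
python3 - <<'E'
from h import *
t=np.array(state()["tool_pos"]);y=np.array([-.655,.756,0])
f,d=grab_frame("side");P=cloud("side",d);m=(np.linalg.norm(P[:,:2]-t[:2],axis=1)<.12)
for lo in np.arange(.02,.19,.01):
    a=P[m&(P[:,2]>lo)&(P[:,2]<lo+.01)];pr=(a-t)@y
    if len(a): print(round(lo,2),len(a),np.histogram(pr,np.arange(-.08,.081,.01))[0])
cv2.imwrite("pics/g2.png",cv2.resize(f[280:460,170:410],None,fx=3.3,fy=3.3))
v=(np.clip(d[280:460,170:410]-.7,0,.6)/.6*255).astype(np.uint8);cv2.imwrite("pics/g2d.png",cv2.resize(v,None,fx=3.3,fy=3.3,interpolation=0))
E
```

```text
time: 4.82
tool_pos: [0.4336, -0.2843, 0.0294]
tool_rot: [0.0, 0.937, 0.349, 0.0]
contact_force: [1.0, 0.4, 0.2]
gripper_width: 0.997
grasp_force: 0.0
0.02 68 [ 0  0  0  0  0  2 40 17  9  0  0  0  0  0  0  0]
0.03 25 [0 0 0 0 0 8 9 5 3 0 0 0 0 0 0 0]
0.04 115 [ 0  0  0  0  0 23 49 22 14  7  0  0  0  0  0  0]
0.05 227 [ 0  0  0  0  0  1 83 70 45 28  0  0  0  0  0  0]
0.06 83 [ 0  0  0  0  0  0  4 38 40  1  0  0  0  0  0  0]
0.08 32 [ 0  0  6  4  0  0  0  0  0  0  0  1 21  0  0  0]
0.09 76 [ 0  0 28  6  0  0  0  0  0  0  0  2 38  2  0  0]
0.1 81 [ 0  0 26  8  0  0  0  0  0  0  0  6 39  2  0  0]
0.11 56 [ 0  0 17  7  0  0  0  0  0  0  0  0 32  0  0  0]
0.12 37 [ 0  0 12  5  0  0  0  0  0  0  0  1 10  6  3  0]
0.13 182 [56 13 29 17  0  0  0  0  0  0  0  0 13 27 23  4]
0.14 201 [40 15  3 47 37  3  0  1  8  5  5  7  2  7 18  3]
0.15 171 [39 15  0 15 27 10  2  0  9  4 15  9  0 11 15  0]
0.16 153 [52 16  1  0 15 34 10  0  2  3  0  0  0 12  8  0]
0.17 209 [43 21 11 19 17 33 31  0  0  0  0  0  0 27  7  0]
0.18 292 [10 99 38 49 35  8  0  0  0  0  0  0  0 37 16  0]
```

View pics/g2.png

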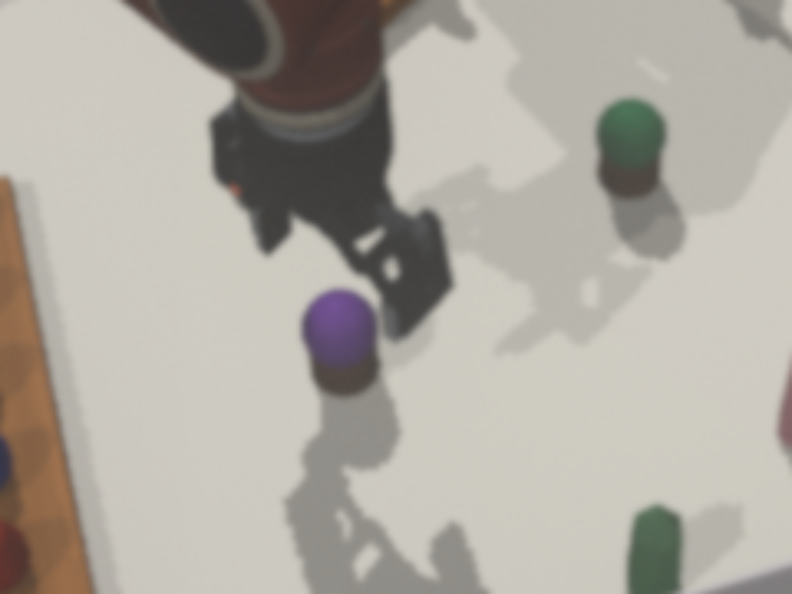

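The second crop is unchanged: the finger tips at (400,335) and (268,250) sit at about z=0.07, clearly higher than the TCP reading implies. I'll go down 15 mm and narrow the fingers to see how far they swing forward.

```bash
cat >> h.py <<'E'
def fing(ang=130.9):
    t=np.array(state()["tool_pos"]);a=np.radians(ang);y=np.array([np.cos(a),np.sin(a),0])
    f,d=grab_frame("side");P=cloud("side",d);m=(np.linalg.norm(P[:,:2]-t[:2],axis=1)<.12)
    for lo in np.arange(.02,.16,.01):
        q=P[m&(P[:,2]>lo)&(P[:,2]<lo+.01)];pr=(q-t)@y
        if len(q): print(round(lo,2),len(q),np.histogram(pr,np.arange(-.08,.081,.01))[0])
    return f,d
E
python3 -m handwheel '[[[-0.001,0.001,-0.005,0,0,0],[0,0,-0.005,0,0,0],[0,0,-0.004,0,0,0],[0,0,0,0,0,0],[0,0,0,0,0,0],[0,0,0,0,0,0]]]' 0.64
python3 - <<'E'
from h import *
f,d=fing();cv2.imwrite("pics/g3.png",cv2.resize(f[280:460,170:410],None,fx=3.3,fy=3.3))
E
```

```text
time: 5.37
tool_pos: [0.4323, -0.283, 0.0147]
tool_rot: [-0.0, 0.937, 0.349, -0.0]
contact_force: [-0.7, 0.6, -0.6]
gripper_width: 0.642
grasp_force: 0.0
0.02 60 [ 0  0  0  0  0 10 30 14  6  0  0  0  0  0  0  0]
0.03 23 [ 0  0  0  0  0  7 10  4  2  0  0  0  0  0  0  0]
0.04 85 [ 0  0  0  0  0 15 32 19 12  7  0  0  0  0  0  0]
0.05 191 [ 0  0  0  0  0  4 60 51 53 20  3  0  0  0  0  0]
0.06 126 [ 0  0  0  6 11  0  7 44 22  0 32  4  0  0  0  0]
0.07 70 [ 0  0  0 14 20  1  0  0  0  0 32  3  0  0  0  0]
0.08 69 [ 0  0  0  9 19  0  0  0  0  0 36  5  0  0  0  0]
0.09 59 [ 0  0  0  5  9  0  0  0  0  0 43  2  0  0  0  0]
0.1 92 [ 0  6 10 17 23  2  0  0  0  0 12 12  9  1  0  0]
0.11 138 [ 0 22 20 13 29  1  0  0  0  0  6  2 31 14  0  0]
0.12 173 [ 0 20 11  0 64 33  0  0  2  7 10  0 13 13  0  0]
0.13 143 [ 0 32 10  0 19 21  3  1  9 12 10  0 10 14  2  0]
0.14 126 [ 0 32 11  1  6 28  5  0  5  8  2  0  4 17  7  0]
0.15 184 [ 6 46 20 12 14 33 16  1  1  1  0  0  4 24  6  0]
0.16 264 [ 1 75 38 57 27 20 17  0  0  0  0  0  0 19 10  0]
```

View pics/g3.png

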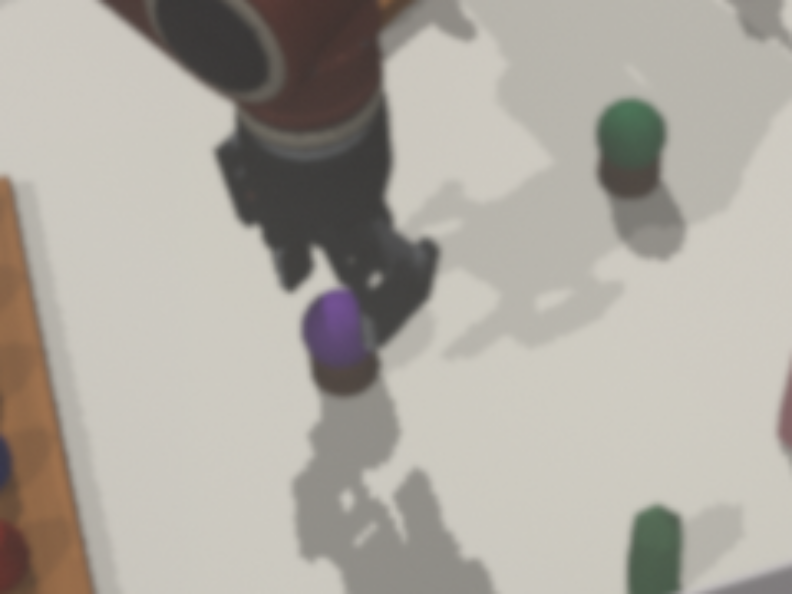

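In this crop the right finger tip, at (370,350), is beside the upper part of the ball, roughly 20 mm higher than the reading implies. Ten millimetres further down is safe whichever is right, so I'll descend and then close.

```bash
python3 -m handwheel '[[[0,0,-0.005,0,0,0],[0,0,-0.005,0,0,0],[0,0,0,0,0,0],[0,0,0,0,0,0]]]' 0.64
python3 -m handwheel '[[[0,0,0,0,0,0],[0,0,0,0,0,0],[0,0,0,0,0,0],[0,0,0,0,0,0]]]' 0
python3 - <<'E'
from h import *
f,d=fing();cv2.imwrite("pics/g4.png",cv2.resize(f[280:460,170:410],None,fx=3.3,fy=3.3))
E
```

```text
time: 5.75
tool_pos: [0.4319, -0.2827, 0.0042]
tool_rot: [-0.001, 0.937, 0.349, -0.0]
contact_force: [-0.5, 0.2, -0.2]
gripper_width: 0.639
grasp_force: 0.0
time: 6.08
tool_pos: [0.4324, -0.2831, 0.0053]
tool_rot: [-0.0, 0.937, 0.349, -0.0]
contact_force: [-2.2, 1.9, 4.2]
gripper_width: 0.43
grasp_force: 57.3
0.02 62 [ 0  0  0  0  0  9 31 15  7  0  0  0  0  0  0  0]
0.03 24 [ 0  0  0  0  0  7 11  4  2  0  0  0  0  0  0  0]
0.04 72 [ 0  0  0  0  0 12 25 16 13  6  0  0  0  0  0  0]
0.05 202 [ 0  0  0  0  9 14 37 45 49 45  3  0  0  0  0  0]
0.06 123 [ 0  0  0  0 12 19  2 28 18 38  6  0  0  0  0  0]
0.07 59 [ 0  0  0  0 11 15  0  0  0 28  4  1  0  0  0  0]
0.08 56 [ 0  0  0  0  7  5  1  0  0 35  8  0  0  0  0  0]
0.09 131 [ 0  0 11 10 34 30  0  0  0 16 14 10  6  0  0  0]
0.1 106 [ 0  0 14 11 21 14  0  0  0  8  1 14 20  3  0  0]
0.11 150 [ 0  3 14  5  6 70  5  0  2 16  4  0 20  5  0  0]
0.12 113 [ 0 14 14  1  0 22  7  1  9 15  3  0 16 11  0  0]
0.13 123 [ 0 14 22  7  2 26  8  0  8  7  1  0  8 17  3  0]
0.14 256 [ 0 93 38 11 13 37 12  1  2  0  0  0  0 36 13  0]
0.15 144 [ 0  8 14 57 27 18 19  0  0  0  0  0  0  1  0  0]
0.16 54 [ 0  0  0 11 41  2  0  0  0  0  0  0  0  0  0  0]
```

View pics/g4.png

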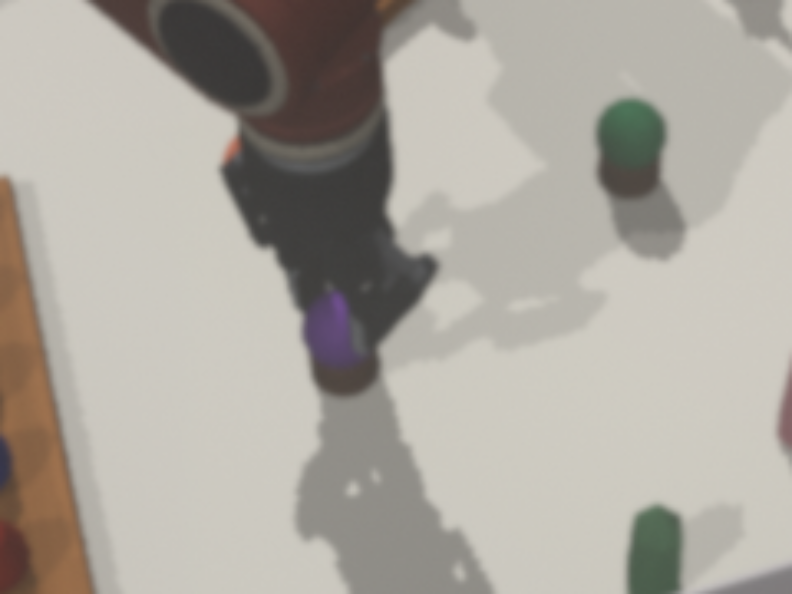

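The crop shows the fingers touching only the upper part of the ball, at (360,335). The opening of 0.43 is also below the roughly 0.5 expected for 44 mm, so the contact is about 10 mm above centre. I'll reopen, go lower and re-grip.

```bash
python3 -m handwheel '[[[0,0,0,0,0,0],[0,0,0,0,0,0],[0,0,-0.004,0,0,0],[0,0,-0.004,0,0,0],[0,0,-0.003,0,0,0],[0,0,-0.001,0,0,0],[0,0,0,0,0,0]]]' 0.66
python3 -m handwheel '[[[0,0,0,0,0,0],[0,0,0,0,0,0],[0,0,0,0,0,0],[0,0,0,0,0,0]]]' 0
python3 - <<'E'
from h import *
f,d=fing();cv2.imwrite("pics/g5.png",cv2.resize(f[280:460,170:410],None,fx=3.3,fy=3.3))
E
```

```text
time: 6.72
tool_pos: [0.4319, -0.2827, -0.0079]
tool_rot: [-0.001, 0.937, 0.349, -0.0]
contact_force: [0.4, 0.0, -0.7]
gripper_width: 0.658
grasp_force: 0.0
time: 7.05
tool_pos: [0.4324, -0.2831, -0.0068]
tool_rot: [0.0, 0.937, 0.349, 0.0]
contact_force: [-1.3, 0.1, 1.7]
gripper_width: 0.481
grasp_force: 60.3
0.02 51 [ 0  0  0  0  0  1 29 15  6  0  0  0  0  0  0  0]
0.03 23 [0 0 0 0 0 4 9 6 2 1 1 0 0 0 0 0]
0.04 115 [ 0  0  0  0 14 17 27 18 17 15  5  2  0  0  0  0]
0.05 209 [ 0  0  0  0 18 12 41 42 35 53  7  1  0  0  0  0]
0.06 100 [ 0  0  0  0 11 10  6 22 15 28  7  1  0  0  0  0]
0.07 55 [ 0  0  0  0  9  5  0  0  0 18 20  2  1  0  0  0]
0.08 138 [ 0  0 17 11 47 22  0  0  0  4 17  9 11  0  0  0]
0.09 89 [ 0  0 15  6 23  7  0  0  0  6  0  4 24  4  0  0]
0.1 162 [ 0 10 15  2 26 54  5  0  3 16  5  0 19  7  0  0]
0.11 116 [ 0 17 11  0  1 22  8  0 11 15  7  0 12 11  1  0]
0.12 117 [ 0 17 24  3  5 26  6  0  4  2  0  0  9 16  5  0]
0.13 262 [ 1 98 29 17 14 33 19  1  0  0  0  0  1 37 12  0]
0.14 126 [ 0  5 16 56 26 12 11  0  0  0  0  0  0  0  0  0]
0.15 48 [ 0  0  0  4 43  1  0  0  0  0  0  0  0  0  0  0]
0.16 101 [ 0  0  0  2 53 16 14 11  3  2  0  0  0  0  0  0]
```

```bash
python3 -m handwheel '[[[0,0,0,0,0,0],[0,0,0,0,0,0],[0,0,-0.004,0,0,0],[0,0,-0.004,0,0,0],[0,0,0,0,0,0],[0,0,0,0,0,0]]]' 0.66
python3 -m handwheel '[[[0,0,0,0,0,0],[0,0,0,0,0,0],[0,0,0,0,0,0],[0,0,0,0,0,0]]]' 0
python3 - <<'E'
from h import *
f,d=fing();cv2.imwrite("pics/g6.png",cv2.resize(f[280:460,170:410],None,fx=3.3,fy=3.3))
E
```

```text
time: 7.6
tool_pos: [0.4319, -0.2827, -0.0158]
tool_rot: [-0.001, 0.937, 0.349, -0.0]
contact_force: [0.6, 0.5, -0.2]
gripper_width: 0.663
grasp_force: 0.0
time: 7.93
tool_pos: [0.4324, -0.2831, -0.0149]
tool_rot: [0.0, 0.937, 0.349, 0.0]
contact_force: [-0.6, 0.1, 2.5]
gripper_width: 0.485
grasp_force: 60.4
0.02 46 [ 0  0  0  0  0  2 24 14  6  0  0  0  0  0  0  0]
0.03 42 [ 0  0  0  0  9 11  7  6  2  1  4  2  0  0  0  0]
0.04 116 [ 0  0  0  0 12 19 29 19 13 16  6  2  0  0  0  0]
0.05 206 [ 0  0  0  0 14 13 43 40 39 48  9  0  0  0  0  0]
0.06 85 [ 0  0  0  0  8  5  5 14 15 17 21  0  0  0  0  0]
0.07 110 [ 0  0  9  5 39 18  0  0  0  5 16 10  8  0  0  0]
0.08 102 [ 0  0 23  8 31  5  0  0  0  4  2  6 19  4  0  0]
0.09 162 [ 0  7 17  2 33 48  4  0  3 15  5  0 19  9  0  0]
0.1 110 [ 0 19 11  0  2 23  7  0  6 15  5  0 13  9  0  0]
0.11 108 [ 0 15 19  3  2 25  5  1  7  4  1  0  6 18  2  0]
0.12 238 [ 1 84 34 10 13 34 14  2  1  0  0  0  1 34 10  0]
0.13 159 [ 0 15 22 54 27 15 15  0  0  0  0  0  0  7  4  0]
0.14 54 [ 0  0  0 11 41  2  0  0  0  0  0  0  0  0  0  0]
0.15 78 [ 0  0  0  3 49 11  6  3  4  2  0  0  0  0  0  0]
0.16 159 [ 0  0  0  6 70 27 23 19  9  5  0  0  0  0  0  0]
```

View pics/g6.png

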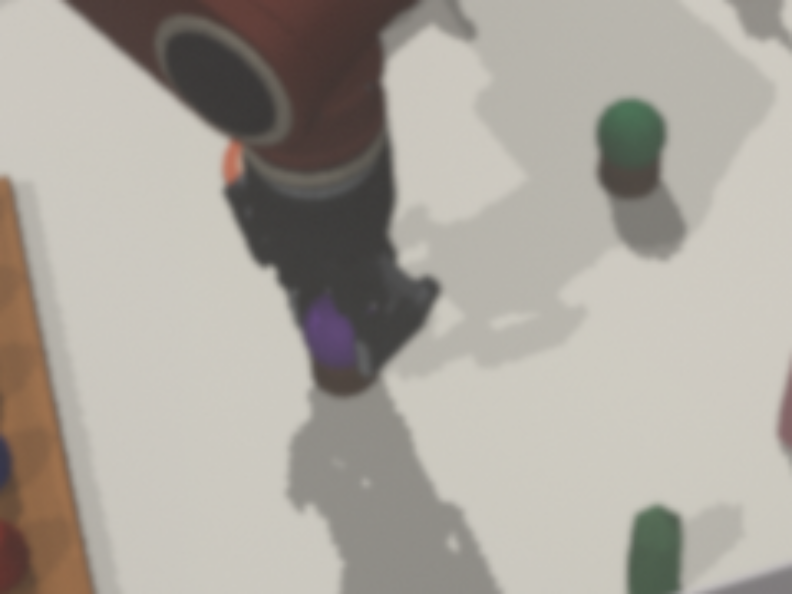

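Opening stays at 0.485, so the pads now grip the ball at its widest point, with the tips about 45 mm above the reported TCP. The crop shows the finger tip at (365,370), just above the ring. Next I'll lift.

```bash
python3 -m handwheel '[[[0,0,0.004,0,0,0],[0,0,0.01,0,0,0],[0,0,0.02,0,0,0],[0,0,0.025,0,0,0],[0,0,0.025,0,0,0],[0,0,0.016,0,0,0],[0,0.012,0,0,0,0],[0,0.027,0,0,0,0],[0,0.035,0,0,0,0],[0,0.036,0,0,0,0],[0,0.036,0,0,0,0],[0,0.036,0,0,0,0],[0,0.036,0,0,0,0],[0,0.036,0,0,0,0],[0.001,0.036,0,0,0,0],[0.001,0.034,0,0,0,0],[0,0.025,0,0,0,0],[0,0.01,0,0,0,0],[0,0,0,0,0,0],[0,0,0,0,0,0]]]'
python3 - <<'E'
from h import *
s=state();print(s["tool_pos"],s["gripper_width"])
for c in("top","side"):
    f,d=grab_frame(c);b=ball(c,d,"amethyst");print(c,b)
    P=cloud(c,d);q=P[(abs(P[:,0]-.503)<.13)&(abs(P[:,1]-.08)<.13)]
    g=q[(q[:,2]>.017)&(q[:,2]<.03)];print("board",cv2.minAreaRect((g[:,:2]*1000).astype(np.float32)))
cv2.imwrite("pics/p1.png",cv2.resize(f[150:330,190:430],None,fx=3.3,fy=3.3))
E
```

```text
time: 9.65
tool_pos: [0.4335, 0.076, 0.0841]
tool_rot: [0.0, 0.937, 0.35, -0.001]
contact_force: [0.2, -0.1, -1.5]
gripper_width: 0.484
grasp_force: 60.9
[0.43354258 0.07602124 0.08413377] 0.48433258114945843
top None
board ((503.04083251953125, 82.12077331542969), (170.0155792236328, 150.26123046875), 40.9609260559082)
side (array([0.4356, 0.0725, 0.1394]), 163, 0.61, array([0.428 , 0.2008]))
board ((505.1225891113281, 77.37632751464844), (177.06890869140625, 154.80430603027344), 40.28996658325195)
```

View pics/p1.png

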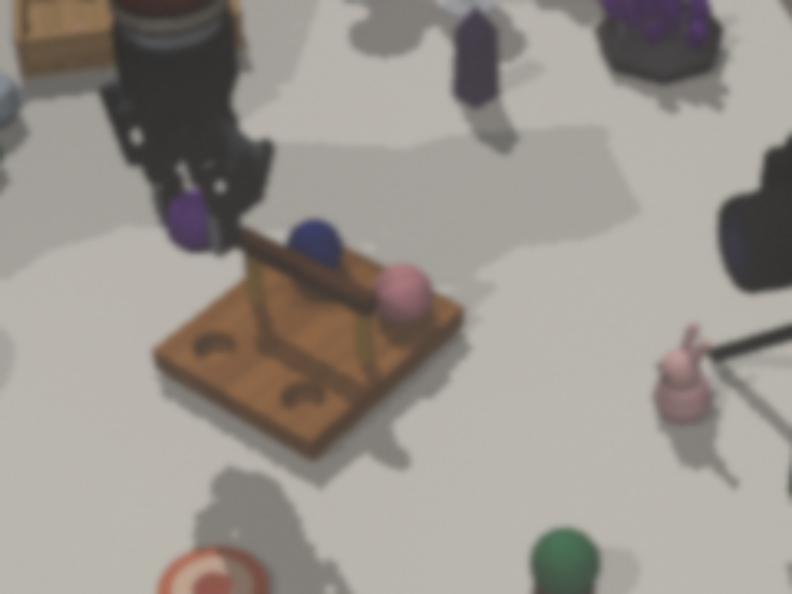

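The held ball is at crop (190,220), over the carrier, with the empty pockets at (215,345) and (305,395). In the side camera's frame it is within 1 mm of pocket 1, so I'll lower it.

```bash
python3 -m handwheel '[[[0,0,-0.01,0,0,0],[0,0,-0.02,0,0,0],[0,0,-0.022,0,0,0],[0,0,-0.018,0,0,0],[0,0,-0.012,0,0,0],[0,0,-0.007,0,0,0],[0,0,-0.004,0,0,0],[0,0,-0.002,0,0,0],[0,0,0,0,0,0]]]'
python3 -m handwheel '[[[0,0,-0.001,0,0,0],[0,0,-0.001,0,0,0],[0,0,0,0,0,0]]]'
```

```text
time: 10.6
tool_pos: [0.4346, 0.0757, -0.01]
tool_rot: [0.0, 0.937, 0.349, 0.0]
contact_force: [-0.0, -0.8, -1.5]
gripper_width: 0.489
grasp_force: 60.9
time: 10.85
tool_pos: [0.4348, 0.0759, -0.0116]
tool_rot: [0.0, 0.937, 0.349, 0.001]
contact_force: [0.6, 0.6, -1.3]
gripper_width: 0.481
grasp_force: 60.9
```

```bash
python3 -m handwheel '[[[0,0,-0.001,0,0,0],[0,0,-0.001,0,0,0],[0,0,0,0,0,0],[0,0,0,0,0,0]]]'
```

```text
time: 11.18
tool_pos: [0.4343, 0.0759, -0.0141]
tool_rot: [-0.0, 0.937, 0.349, 0.0]
contact_force: [0.2, -0.1, -1.3]
gripper_width: 0.484
grasp_force: 60.9
```

```bash
python3 -m handwheel '[[[0,0,-0.001,0,0,0],[0,0,0,0,0,0],[0,0,0,0,0,0]]]'
python3 -m handwheel '[[[0,0,0,0,0,0],[0,0,0,0,0,0],[0,0,0,0,0,0]]]' 0.66
python3 -m handwheel '[[[0,0,0.01,0,0,0],[0,0,0.02,0,0,0],[0,0,0.03,0,0,0],[0,0,0.03,0,0,0],[0,0,0.02,0,0,0],[0.0,0.0,0,0,0,0]]]'
python3 - <<'E'
from h import *
for c in("side",):
    f,d=grab_frame(c)
    for n in("amethyst","jade"):print(c,n,ball(c,d,n))
    P=cloud(c,d);q=P[(abs(P[:,0]-.503)<.13)&(abs(P[:,1]-.08)<.13)]
    g=q[(q[:,2]>.017)&(q[:,2]<.03)];print("board",cv2.minAreaRect((g[:,:2]*1000).astype(np.float32)))
E
```

```text
time: 11.43
tool_pos: [0.4346, 0.076, -0.0147]
tool_rot: [-0.0, 0.937, 0.349, 0.0]
contact_force: [-0.9, 0.6, 1.6]
gripper_width: 0.484
grasp_force: 61.1
time: 11.68
tool_pos: [0.4344, 0.0759, -0.0151]
tool_rot: [0.0, 0.937, 0.349, 0.0]
contact_force: [-0.4, 0.0, 0.4]
gripper_width: 0.661
grasp_force: 0.0
time: 12.18
tool_pos: [0.4383, 0.076, 0.1014]
tool_rot: [0.002, 0.937, 0.349, 0.005]
contact_force: [1.2, 0.8, 0.5]
gripper_width: 0.657
grasp_force: 0.0
side amethyst (array([0.4357, 0.0741, 0.0403]), 203, 0.84, array([0.4363, 0.0824]))
side jade (array([0.5184, 0.1457, 0.0398]), 131, 0.65, array([0.5193, 0.1518]))
board ((504.1300048828125, 78.31362915039062), (174.51901245117188, 156.29513549804688), 41.10262680053711)
```

Amethyst is seated (z = 0.040) and the carrier hasn't moved. Jade is next.

```bash
python3 -m handwheel '[[[0.007,-0.009,0,0,0,0],[0.014,-0.019,0,0,0,0],[0.0212,-0.0284,0,0,0,0],[0.0212,-0.0284,0,0,0,0],[0.0212,-0.0284,0,0,0,0],[0.0212,-0.0284,0,0,0,0],[0.0212,-0.0284,0,0,0,0],[0.0212,-0.0284,0,0,0,0],[0.0212,-0.0284,0,0,0,0],[0.0144,-0.019,0,0,0,0],[0.0072,-0.0084,-0.01,0,0,0],[0,0,-0.025,0,0,0],[0,0,-0.025,0,0,0],[0,0,-0.015,0,0,0],[0,0,-0.01,0,0,0],[0,0,0,0,0,0],[0,0,0,0,0,0]]]' 0.75
python3 - <<'E'
from h import *
f,d=fing();print(ball("side",d,"jade"));print(state()["tool_pos"])
E
```

```text
time: 13.75
tool_pos: [0.6249, -0.1782, 0.0092]
tool_rot: [-0.0, 0.937, 0.349, -0.001]
contact_force: [0.3, -0.8, -0.1]
gripper_width: 0.746
grasp_force: 0.0
0.02 56 [ 0  0  0  0  0 12 21 13  8  2  0  0  0  0  0  0]
0.03 39 [ 0  0  0  0  0 11 13 10  3  2  0  0  0  0  0  0]
0.04 97 [ 0  0  0  0  0 25 32 18 14  8  0  0  0  0  0  0]
0.05 179 [ 0  0  0  1  2 13 64 46 34 11  1  7  0  0  0  0]
0.06 127 [ 0  0  0 14 15  0  9 34 22  0  5 25  3  0  0  0]
0.07 62 [ 0  0  0 23  7  0  0  0  0  0  2 27  3  0  0  0]
0.08 62 [ 0  0  0 23  8  0  0  0  0  0  4 25  2  0  0  0]
0.09 61 [ 0  0  0 14  7  0  0  0  0  0  2 31  4  3  0  0]
0.1 156 [ 0 18  6 47 21  1  0  0  0  0  2 14 24 20  3  0]
0.11 153 [ 0 28 11 13 27  2  0  0  0  0  2  6 11 49  4  0]
0.12 212 [ 0 23 11  0 67 28  3  6 11  7 15  2  0 35  4  0]
0.13 159 [ 0 34  7  0 10 24  3 10 15 15 13  0  0 21  7  0]
0.14 182 [ 1 28 17  2 10 28 14  7 12 10 11  1  9 24  8  0]
0.15 301 [ 6 56 32 22 20 28 33  6  8 11  1  7 14 38 19  0]
0.16 135 [ 0 24  8 34 33  9  0  0  0  0  0  0  5 19  3  0]
(array([ 0.6253, -0.1815,  0.0406]), 282, 0.73, array([ 0.6227, -0.1814]))
[ 0.6264955  -0.17869227  0.01153802]
```

```bash
python3 -m handwheel '[[[0,0,-0.007,0,0,0],[0,0,-0.009,0,0,0],[0,0,-0.006,0,0,0],[0,0,-0.003,0,0,0],[0,0,0,0,0,0],[0,0,0,0,0,0]]]'
python3 -m handwheel '[[[0,0,0,0,0,0],[0,0,0,0,0,0],[0,0,0,0,0,0],[0,0,0,0,0,0],[0,0,0,0,0,0]]]' 0
```

```text
time: 14.35
tool_pos: [0.625, -0.1781, -0.0156]
tool_rot: [-0.0, 0.937, 0.349, -0.0]
contact_force: [0.0, -0.5, 0.2]
gripper_width: 0.751
grasp_force: 0.0
time: 14.77
tool_pos: [0.6259, -0.1785, -0.0143]
tool_rot: [0.0, 0.937, 0.349, 0.0]
contact_force: [0.1, -1.0, 2.4]
gripper_width: 0.484
grasp_force: 60.4
```

```bash
python3 -m handwheel '[[[0,0,0.004,0,0,0],[0,0,0.01,0,0,0],[0,0,0.02,0,0,0],[0,0,0.025,0,0,0],[0,0,0.025,0,0,0],[0,0,0.016,0,0,0],[-0.008,0.011,0,0,0,0],[-0.015,0.021,0,0,0,0],[-0.02,0.028,0,0,0,0],[-0.02,0.028,0,0,0,0],[-0.02,0.028,0,0,0,0],[-0.02,0.028,0,0,0,0],[-0.0184,0.026,0,0,0,0],[-0.01,0.014,0,0,0,0],[-0.005,0.007,0,0,0,0],[0,0,0,0,0,0],[0,0,0,0,0,0]]]'
python3 - <<'E'
from h import *
s=state();print(s["tool_pos"])
c="side";f,d=grab_frame(c)
for n in("jade","amethyst","rose","lapis"):print(n,ball(c,d,n))
P=cloud(c,d);q=P[(abs(P[:,0]-.503)<.13)&(abs(P[:,1]-.08)<.13)]
g=q[(q[:,2]>.017)&(q[:,2]<.03)];print("board",cv2.minAreaRect((g[:,:2]*1000).astype(np.float32)))
E
```

```text
time: 16.18
tool_pos: [0.4894, 0.0124, 0.0854]
tool_rot: [0.0, 0.937, 0.35, 0.0]
contact_force: [0.1, -0.5, -0.2]
gripper_width: 0.482
grasp_force: 60.9
[0.48942409 0.0124286  0.08537553]
jade (array([0.4904, 0.0095, 0.1398]), 172, 0.72, array([0.4927, 0.1326]))
amethyst (array([0.4354, 0.0742, 0.0402]), 202, 0.71, array([0.4357, 0.0791]))
rose (array([0.5314, 0.0501, 0.0633]), 169, 0.69, array([0.5064, 0.0383]))
lapis None
board ((505.2562255859375, 77.2676773071289), (175.68267822265625, 154.72361755371094), 40.3626594543457)
```

```bash
python3 -m handwheel '[[[0,0,-0.01,0,0,0],[0,0,-0.02,0,0,0],[0,0,-0.022,0,0,0],[0,0,-0.018,0,0,0],[0,0,-0.012,0,0,0],[0,0,-0.007,0,0,0],[0,0,-0.004,0,0,0],[0,0,-0.003,0,0,0],[0,0,-0.002,0,0,0],[0,0,-0.001,0,0,0],[0,0,0,0,0,0],[0,0,0,0,0,0]]]'
```

```text
time: 17.43
tool_pos: [0.4897, 0.0127, -0.0133]
tool_rot: [0.0, 0.937, 0.349, 0.001]
contact_force: [0.1, -0.2, -0.7]
gripper_width: 0.486
grasp_force: 60.9
```

```bash
python3 -m handwheel '[[[0,0,-0.001,0,0,0],[0,0,0,0,0,0],[0,0,0,0,0,0]]]'
python3 -m handwheel '[[[0,0,0,0,0,0],[0,0,0,0,0,0],[0,0,0,0,0,0]]]' 0.66
python3 -m handwheel '[[[0,0,0.01,0,0,0],[0,0,0.02,0,0,0],[0,0,0.03,0,0,0],[0,0,0.03,0,0,0],[0,0,0.02,0,0,0],[0,0,0.01,0,0,0],[0,0,0,0,0,0],[0,0,0,0,0,0]]]'
python3 - <<'E'
from h import *
s=state();print(s["tool_pos"])
c="side";f,d=grab_frame(c)
for n in("jade","amethyst","rose","lapis"):print(n,ball(c,d,n))
P=cloud(c,d);q=P[(abs(P[:,0]-.503)<.13)&(abs(P[:,1]-.08)<.13)]
g=q[(q[:,2]>.017)&(q[:,2]<.03)];print("board",cv2.minAreaRect((g[:,:2]*1000).astype(np.float32)))
E
```

```text
time: 17.68
tool_pos: [0.4899, 0.0127, -0.0141]
tool_rot: [0.0, 0.937, 0.349, 0.001]
contact_force: [0.6, 1.0, 4.2]
gripper_width: 0.484
grasp_force: 61.2
time: 17.93
tool_pos: [0.4885, 0.0127, -0.0155]
tool_rot: [-0.0, 0.937, 0.349, -0.0]
contact_force: [0.2, -0.6, -0.1]
gripper_width: 0.66
grasp_force: 0.0
time: 18.6
tool_pos: [0.4888, 0.0127, 0.1048]
tool_rot: [0.0, 0.937, 0.349, 0.0]
contact_force: [-0.3, 0.2, -0.9]
gripper_width: 0.656
grasp_force: 0.0
[0.48881106 0.0127136  0.10478057]
jade (array([0.4906, 0.0107, 0.0404]), 241, 0.76, array([0.4928, 0.0092]))
amethyst (array([0.4357, 0.074 , 0.0401]), 214, 0.82, array([0.4344, 0.0775]))
rose (array([0.5743, 0.0825, 0.0405]), 195, 0.62, array([0.577 , 0.0879]))
lapis (array([0.4903, 0.0109, 0.0405]), 198, 0.57, array([0.4931, 0.0099]))
board ((504.70977783203125, 77.51141357421875), (175.65065002441406, 154.76368713378906), 41.20433807373047)
```

All four balls are seated. Next I'll turn 90° and hover over the handle.

```bash
python3 -m handwheel '[[[0.001,0.005,0,0,0,3],[0.0011,0.0052,0,0,0,6.7],[0.0011,0.0052,0,0,0,6.7],[0.0011,0.0052,0,0,0,6.7],[0.0011,0.0052,0,0,0,6.7],[0.0011,0.0052,0,0,0,6.7],[0.0011,0.0052,0,0,0,6.7],[0.0011,0.0052,0,0,0,6.7],[0.0011,0.0052,0,0,0,6.7],[0.0011,0.0052,0,0,0,6.7],[0.0011,0.0052,0,0,0,6.7],[0.0011,0.0052,0,0,0,6.7],[0.0011,0.0053,0,0,0,6.7],[0.0011,0,-0.02,0,0,6.6],[0,0,-0.015,0,0,3.4],[0,0,-0.01,0,0,0],[0,0,0,0,0,0],[0,0,0,0,0,0]]]' 0.45
python3 - <<'E'
from h import *
f,d=fing(40.9);cv2.imwrite("pics/h1.png",cv2.resize(f[150:330,190:430],None,fx=3.3,fy=3.3))
s=state();print(s["tool_pos"],np.degrees(s["joint_pos"]).round(1),2*np.degrees(np.arctan2(s["tool_rot"][2],s["tool_rot"][1])))
E
```

```text
time: 20.35
tool_pos: [0.5034, 0.0802, 0.0588]
tool_rot: [-0.001, 0.389, 0.921, -0.0]
contact_force: [-0.1, 0.2, -1.0]
gripper_width: 0.447
grasp_force: 0.0
0.02 1945 [191 134  75  76  81 100 173 189 151 129 153  84  34  32  63  70]
0.03 162 [39 24 11  6  1  0  0 31  4  0  1 21 11  7  5  1]
0.04 291 [76 40 26 13  2  0  0 26  4  0  0 34 37 23  9  1]
0.05 481 [54 95 61 47  4  0  0 34  4  0  0 35 76 44 27  0]
0.06 166 [ 2 24 39 12  0  0  0 25  0  0  0  0 30 30  4  0]
0.07 93 [ 0  0  0  0  0  0  0 91  2  0  0  0  0  0  0  0]
0.08 204 [  0   0   0   0   0   0   3 145  56   0   0   0   0   0   0   0]
0.09 3 [0 0 0 0 0 1 0 1 0 0 1 0 0 0 0 0]
0.1 42 [ 0  0  0  0  2 11  2  0  0 14 13  0  0  0  0  0]
0.11 67 [ 0  0  0  0 18 16  2  0  0 16 15  0  0  0  0  0]
0.12 70 [ 0  0  0  0 18 16  1  0  0 21 12  2  0  0  0  0]
0.13 58 [ 0  0  0  0  7 11  1  0  0 21 16  2  0  0  0  0]
0.14 73 [ 0  0  3  4  9 10  1  0  0  7 31  3  4  1  0  0]
0.15 119 [ 0  0 17 18  9 24  3  0  0  5 17  4 18  4  0  0]
0.16 114 [ 0  0 20  9  1 38 11  0  0 11  3  0 14  7  0  0]
[0.50427739 0.08017861 0.05993768] [  0.7  -5.8 114.2  -0.   71.6 -43.5] 134.22697201884958
```

View pics/h1.png

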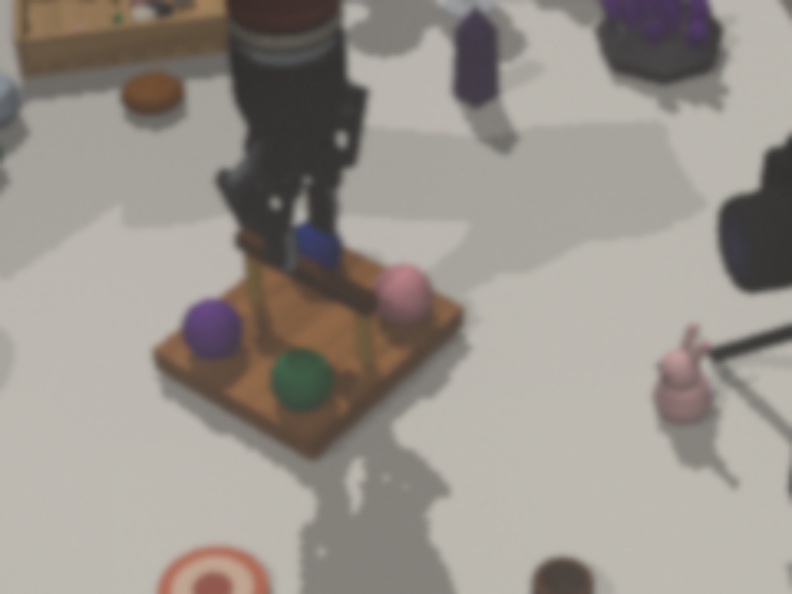

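The crop shows all four balls in their pockets, with the fingers straddling the bar above (300,255). Measured yaw is 3.3° too far, so I'll correct that, descend and grip.

```bash
python3 -m handwheel '[[[0,0,0,0,0,-3.3],[0,0,0,0,0,0],[0,0,-0.005,0,0,0],[0,0,-0.012,0,0,0],[0,0,-0.013,0,0,0],[0,0,-0.008,0,0,0],[0,0,-0.005,0,0,0],[0,0,0,0,0,0],[0,0,0,0,0,0]]]'
python3 -m handwheel '[[[0,0,0,0,0,0],[0,0,0,0,0,0],[0,0,0,0,0,0],[0,0,0,0,0,0],[0,0,0,0,0,0]]]' 0
python3 - <<'E'
from h import *
s=state();print(s["tool_pos"],2*np.degrees(np.arctan2(s["tool_rot"][2],s["tool_rot"][1])),s["contact_force"],s["ft_torque"])
c="side";f,d=grab_frame(c);P=cloud(c,d);q=P[(abs(P[:,0]-.503)<.13)&(abs(P[:,1]-.08)<.13)]
g=q[(q[:,2]>.017)&(q[:,2]<.03)];print("board",cv2.minAreaRect((g[:,:2]*1000).astype(np.float32)))
E
```

```text
time: 21.15
tool_pos: [0.504, 0.0802, 0.0165]
tool_rot: [-0.0, 0.415, 0.91, -0.0]
contact_force: [0.0, 1.0, 1.3]
gripper_width: 0.448
grasp_force: 0.0
time: 21.57
tool_pos: [0.5047, 0.08, 0.0178]
tool_rot: [0.001, 0.415, 0.91, -0.0]
contact_force: [-1.5, -2.1, 5.9]
gripper_width: 0.154
grasp_force: 60.0
[0.50472173 0.07995196 0.01780038] 131.0007008884764 [-1.48013595 -2.10129789  5.93315377] [-0.3433937   0.42139535  0.00101174]
board ((506.0556945800781, 77.2144775390625), (174.5394744873047, 153.351806640625), 40.55375289916992)
```

```bash
python3 -m handwheel '[[[0,0,0.002,0,0,0],[0,0,0.005,0,0,0],[0,0,0.007,0,0,0],[0,0,0.007,0,0,0],[0,0,0.006,0,0,0],[0,0,0.003,0,0,0],[0,0,0,0,0,0],[0,0,0,0,0,0]]]'
python3 - <<'E'
from h import *
s=state();print(s["tool_pos"],s["contact_force"],s["ft_torque"])
c="side";f,d=grab_frame(c);P=cloud(c,d)
for n in("jade","amethyst","rose","lapis"):print(n,ball(c,d,n))
q=P[(abs(P[:,0]-.503)<.13)&(abs(P[:,1]-.08)<.13)]
g=q[(q[:,2]>.045)&(q[:,2]<.063)];A=np.c_[g[:,:2]-g[:,:2].mean(0),np.ones(len(g))]
s=least_squares(lambda k:A@k-g[:,2],[0,0,.054],loss="soft_l1",f_scale=.001).x;print("slopes deg",np.degrees(s[:2]),s[2])
E
```

```text
time: 22.28
tool_pos: [0.5044, 0.0803, 0.0472]
tool_rot: [0.0, 0.415, 0.91, 0.0]
contact_force: [-0.3, 0.3, -7.3]
gripper_width: 0.152
grasp_force: 58.6
[0.50444079 0.08027592 0.04723713] [-0.32766381  0.33244104 -7.2823636 ] [ 0.03435812 -0.04422076  0.03189317]
jade (array([0.4913, 0.0115, 0.0695]), 199, 0.88, array([0.4932, 0.046 ]))
amethyst (array([0.5052, 0.0486, 0.0589]), 2111, 0.54, array([0.5031, 0.0748]))
rose (array([0.5746, 0.0836, 0.0698]), 202, 0.7, array([0.5808, 0.1252]))
lapis (array([ 0.5766, -0.4399,  0.0503]), 246, 0.32, array([ 0.572 , -0.4472]))
slopes deg [0.07576723 0.19640867] 0.053947229115802235
```

Lift is level (slopes under 0.2°) and carries the full weight. I'll raise it to lens height, then carry and turn it.

```bash
python3 -m handwheel '[[[0,0,0.003,0,0,0],[0,0,0.006,0,0,0],[0,0,0.009,0,0,0],[0,0,0.012,0,0,0],[0,0,0.014,0,0,0],[0,0,0.014,0,0,0],[0,0,0.013,0,0,0],[0,0,0.011,0,0,0],[0,0,0.008,0,0,0],[0,0,0.006,0,0,0],[0,0,0.003,0,0,0],[0,0,0.001,0,0,0],[0,0,0,0,0,0]]]'
python3 -m handwheel '[[[0,-0.003,0,0,0,-1],[0,-0.007,0,0,0,-2.5],[0.0005,-0.011,0,0,0,-3],[0.0005,-0.015,0,0,0,-3],[0.0005,-0.018,0,0,0,-3],[0.0005,-0.018,0,0,0,-3.5],[0.0005,-0.018,0,0,0,-3.5],[0.0005,-0.018,0,0,0,-3.5],[0.0005,-0.017,0,0,0,-3],[0.0005,-0.014,0,0,0,-3],[0.0005,-0.01,0,0,0,-3],[0.0005,-0.007,0,0,0,-2],[0.0005,-0.003,0,0,0,-1.5],[0.0001,-0.0013,0,0,0,-1],[0,0,0,0,0,0],[0,0,0,0,0,0],[0,0,0,0,0,0]]]'
cat > chk.py <<'E'
from h import *
s=state();t=np.array(s["tool_pos"]);print(s["time"],t,2*np.degrees(np.arctan2(s["tool_rot"][2],s["tool_rot"][1])),s["contact_force"],s["ft_torque"],s["gripper_width"])
for c in("side","top"):
    f,d=grab_frame(c);P=cloud(c,d)
    for n in("jade","amethyst","rose","lapis"):
        print(c,n,ball(c,d,n))
    q=P[np.linalg.norm(P[:,:2]-t[:2],axis=1)<.13]
    g=q[(q[:,2]>.145)&(q[:,2]<.163)];A=np.c_[g[:,:2]-t[:2],np.ones(len(g))]
    k=least_squares(lambda k:A@k-g[:,2],[0,0,.154],loss="soft_l1",f_scale=.001).x;print("slopes deg",np.degrees(k[:2]),k[2],cv2.minAreaRect((g[:,:2]*1000).astype(np.float32)))
    k=P[(P[:,2]>.1)&(P[:,0]>.72)&(P[:,0]<.95)&(abs(P[:,1]+.06)<.13)]
    print("cam",cv2.minAreaRect((k[k[:,2]>.19][:,:2]*1000).astype(np.float32)))
    cv2.imwrite(f"pics/final_{c}{int(s['time']*10)}.png",f)
E
python3 chk.py; ls pics
```

```text
time: 23.62
tool_pos: [0.504, 0.0802, 0.1465]
tool_rot: [-0.0, 0.415, 0.91, -0.0]
contact_force: [-0.0, -0.1, -7.5]
gripper_width: 0.153
grasp_force: 58.7
time: 25.03
tool_pos: [0.5098, -0.0795, 0.1468]
tool_rot: [-0.0, 0.678, 0.735, 0.0]
contact_force: [-0.3, -0.7, -8.3]
gripper_width: 0.151
grasp_force: 58.7
25.0333 [ 0.50978919 -0.07950452  0.14682095] 94.55576185997343 [-0.33164409 -0.67654356 -8.2988869 ] [-0.05652839  0.09905179  0.01790843] 0.15100578581288465
side jade (array([ 0.4594, -0.1261,  0.1693]), 333, 0.83, array([0.466 , 0.0084]))
side amethyst (array([ 0.453 , -0.0424,  0.1694]), 296, 0.59, array([0.4586, 0.1131]))
side rose (array([ 0.5693, -0.1175,  0.1694]), 319, 0.83, array([0.5979, 0.02  ]))
side lapis (array([ 0.5628, -0.0337,  0.1695]), 238, 0.77, array([0.5875, 0.1139]))
slopes deg [-0.0066985   0.33694354] 0.153830198922567 ((511.32708740234375, -80.52482604980469), (171.2140655517578, 156.133056640625), 4.572269916534424)
cam ((807.7657470703125, -59.22637939453125), (99.44803619384766, 123.56208801269531), 4.912084579467773)
top jade (array([ 0.4581, -0.1235,  0.169 ]), 95, 0.51, array([ 0.4458, -0.1289]))
top amethyst (array([ 0.452 , -0.0395,  0.1689]), 245, 0.62, array([ 0.4518, -0.0351]))
top rose (array([ 0.8111, -0.05  ,  0.1992]), 2014, 0.5, array([ 0.8504, -0.0551]))
top lapis (array([ 0.566 , -0.1132,  0.172 ]), 36, 0.71, array([ 0.5974, -0.1274]))
slopes deg [0.0177624 0.0317056] 0.15332670271036875 ((510.063232421875, -76.93603515625), (170.05154418945312, 149.83387756347656), 4.63136100769043)
cam ((807.7672729492188, -53.03990936279297), (98.65705871582031, 122.17735290527344), 4.371745586395264)
final_side250.png
final_top250.png
g1.png
g2.png
g2d.png
g3.png
g4.png
g5.png
g6.png
h1.png
lens_side.png
lens_top.png
p1.png
side0.png
top0.png
```

View pics/final_side250.png

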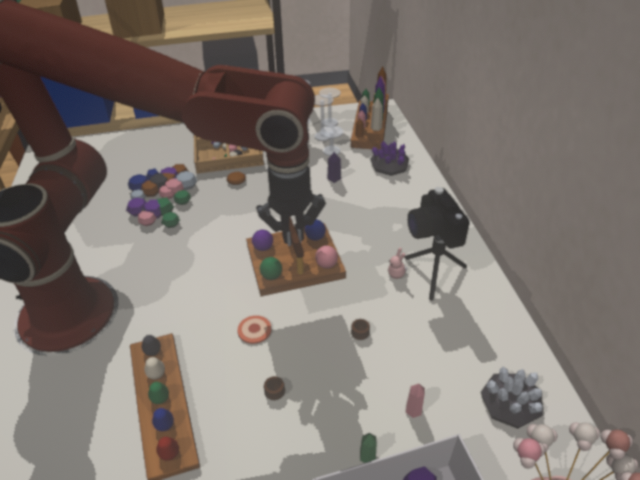

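The carrier is held level at (295,258) with all four balls in their pockets and square to the camera at (438,220). The empty rings at (275,388) and (360,328) and the ornaments are where they started. I'll let it settle, then hand in.

```bash
python3 -m handwheel '[[[0,0,0.0005,0,0,0],[0,0,0,0,0,0],[0,0,0,0,0,0],[0,0,0,0,0,0],[0,0,0,0,0,0],[0,0,0,0,0,0]]]' && python3 -c "
from plant import *
print(job_done())"
```

```text
time: 26.03
tool_pos: [0.5098, -0.0801, 0.1474]
tool_rot: [-0.0, 0.679, 0.734, -0.0]
contact_force: [-0.6, -0.4, -8.0]
gripper_width: 0.155
grasp_force: 58.7
the job is handed in; nothing more can be done
None
```

I handed the job in at 26 s: amethyst and jade are in the two empty pockets, and the arm is holding the carrier level and square to the camera, about 25 cm from the lens, with all four balls at lens height; the rings and ornaments look undisturbed.

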